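# Slide open the blue key case on the dressing table

### The arm

A 6-joint arm with a two-finger parallel gripper is mounted at the origin on the work surface. World frame = base frame: x ahead of the robot, y to its left, z up, the work surface at z = 0. Lengths are in m, angles in degrees, forces in N, time in s.
With the tool pointing down it reaches from about 0.275 to 0.75 m from the base axis. Payload 10.2 kg.
Tool frame: the origin (TCP) lies at the very end of the fingers, on their centre line; the grasp point (between the pads) lies 19 mm behind it; y points along the fingers, x is the direction in which the jaws open and shut, and the axes are right-handed (so a half turn about y gives the same grasp; the last joint's range is limited). The gripper opens to 88 mm and grips with 3 to 60 N. Pads are 18 mm wide; open, the fingers measure 123 mm over their backs; the gripper's body (75 mm by 187 mm) begins 45 mm behind the grasp point.
Start: joints at [-78.862, 17.928, 85.812, -0, 76.261, -12.8], TCP at [0.213, -0.48, 0.239] pointing down, gripper open.
Joint ranges: [-168.41, 168.41], [-55.51, 124.54], [10.69, 146.95], [-70.63, 250.63], [1, 178], [-165.06, 165.06]. Speed limits (degrees/s): [136.94, 136.94, 172.46, 180, 180, 180].

### API

Orientations are given as [roll, pitch, yaw] about the fixed x, y, z axes, in that order (R = Rz(yaw) Ry(pitch) Rx(roll)).
In Python, from bench import arm, optics gives the robot as it stands. The module is installed in compiled form; this text tells all that it offers.
- The arm moves only by the tool send_rows, never from a script. Its argument "increments" is a list of rows, each a list of 3 entries, a list of its own where there are three numbers: the shift along the tool's x, y, z in units of 50 mm (1.0 is 50 mm), then the turn, a rotation vector about the tool's x, y, z in units of 5 degrees (1.0 is 5 degrees), then the closure, from 0 (fully open) to 1 (shut). A call has 1 to 20 rows; each row is the pose to reach, as a shift and turn from the pose measured when the call began, along the tool's axes at that moment; what a row does not reach only later rows make up. A row lasts 1/8 s, in which the tool goes at most 62.5 mm and 10.7 degrees, less where a joint would pass 70% of its speed; a pose out of reach is approached as far as the arm can. A call with a gripper value outside its range is refused whole. The fingers move at their own pace and stop on an object; "newtons" is the grip in N (left out, the last holds). Time passes only in rows, so rows that repeat a pose let the fingers close. It gives the time, the measured TCP pose, the force and the opening at its end, in the units of the state.
- arm.state(): the state, without advancing time (a new reading comes with each control period).
- optics.snapshot(name): name is "side" or "top" or "wrist"; returns the picture (384x512x3 uint8, blue, green, red); there is no depth.
- optics.camera_params(name): a dict with "fov_y" (degrees; the focal length in pixels is half the picture's height over the tangent of half this angle, whatever the lens; pixels are square), "cx", "cy" (the principal point, pixels), "T" (4x4, takes a point from camera to world coordinates); the wrist camera has in their place "hand_eye" (4x4, takes a point from camera to tool coordinates, whose origin is the TCP and whose axes are the tool frame's). Camera axes: x right, y up, looking along -z (the intrinsics and any distortion apply to the point x, -y, -z); pixel columns grow to the right and rows downward; lengths in m; the calibration is good to about 2 mm. A picture is of the moment at which its call begins: read the wrist's pose just before it. camera_params takes no time and is no camera call.
- arm.sign_off(): hands the job in, once; it reports no verdict.
The state is a dict: "clock": time; "q": joint angles; "joint_velocities": joint speeds; "tau": joint torques, N m; "tool_pos": TCP position; "tcp_rot": TCP orientation; "contact_force": force on the tool from outside, world axes, zero at the start; "wrist_torque": the same for the moment, N m; "opening": finger opening in m.
Only numpy, scipy, OpenCV 4.12 (cv2) and the standard library are available. Lean on these libraries where they do the work, as an engineer would, in place of code of your own. Each camera call takes 0.05 s, during which the arm holds its last target.

### The job

The key of the safe is kept in the blue plastic case. Press the case's red release tab down and, keeping it down, slide the blue cover along its rails until the case is fully open, then let go. Leave the white case shut and do not knock over the amber glass jar.

Things in the scene. Friction and masses are not known exactly. Their poses are not given: they have to be found in the camera images.
- blue_tab_pad (a point): Centre of the flat top (36 mm along x, 44 mm wide) of the blue case's red release tab, 65 mm above the table; moves with the tab. x: level, the way the cover opens (away from the robot, +-20 deg); z up. A ridge 7 mm high crosses the tab 18 to 26 mm past this point along x, to push against. Sprung: 2.5 N to start, 6.5 N at full travel, 8 mm down; pressed over 4 mm (aim for 6) it frees the cover.
- blue_cover (a joint): Slide of the blue case's cover, m: 0 shut and latched, 0.090 open at its stop; friction 1.5 N, stays where left. Keep the tab down for at least the first 20 mm. Case: 180 x 96 mm, 56 mm high, fixed, its centre 54 mm past the tab point along x when shut. Cover's top face 51 mm above the table, the tab's 14 mm higher; opening, the cover runs out over the case's far end by up to 90 mm.
- white_cover (a joint): Slide of the like cover of the WHITE case (same size, same red tab, a bystander beside the blue one), m: 0 shut. It must stay shut.
- jar: Empty amber glass jar, open at the top, 70 mm in diameter with a 60 mm neck, 85 mm tall, standing loose beside the cases; origin at the centre of its underside, z up. A bystander.
Not all that is in view belongs to the job. Of the things that look like the part that bears blue_tab_pad, take the one that is farthest to the robot's right at the start.

How it is judged (in metres and radians):
At the end, for the whole second after the job is handed in: The blue cover is slid open by more than 70 mm of its 90 mm and stays there, the white cover is shut (within 6 mm) and the amber jar stands upright (within about 23 degrees) (value of joint blue_cover above 0.07 m and value of joint white_cover below 0.006 m and angle between jar's own z axis and vertical below 0.4 rad); the robot touches nothing.
It fails at once if the white case is opened (its cover slid more than 10 mm) (value of joint white_cover above 0.01 m).
It fails at once if the amber jar is knocked over (angle between jar's own z axis and vertical above 0.6 rad).
It also fails if it takes over 32 s, if anything falls off the work surface, if the arm or the gripper's body presses on something with over 40 N, if the wrist force passes 120 N, or if a joint passes its speed limit or range.

## Working session

There is one attempt and no reset: what is moved stays moved. The work goes in short steps, Python scripts to look and compute and a tool call to move; the robot and the scene stay as the last step left them, time stands still between calls to the robot, and variables do not carry over. Pictures are saved under pics/ and viewed, and the job is handed in when it is done.

Besides the shell and the picture viewer there is one more tool, called after "Emit:" as name([rows], argument=value, ...), one row to a line, values as JSON. send_rows: Moves the arm, as the interface text tells. Its arguments: {"type":"object","properties":{"increments":{"type":"array"},"newtons":{"type":"number"}},"required":["increments"]}

```bash
mkdir -p pics
python3 - <<'E'
from bench import arm, optics
import cv2
s=arm.state(); print({k:s[k] for k in('clock','tool_pos','tcp_rot','contact_force','opening')})
for n in('side','top','wrist'):
    cv2.imwrite(f'pics/{n}0.png',optics.snapshot(n)); print(n,optics.camera_params(n))
E
```

```text
{'clock': 0.0, 'tool_pos': array([ 0.21295233, -0.47959392,  0.23815989]), 'tcp_rot': array([-8.99817604e+01,  7.32432441e-02, -6.60646696e+01]), 'contact_force': array([ 0.29412871, -0.62462807, -0.6723032 ]), 'opening': 0.08825354882137075}
side {'fov_y': 49.057154544815134, 'cx': 262.5970440529698, 'cy': 192.31622046808067, 'T': array([[-0.7590407 ,  0.39677923, -0.51616224, -0.17467813],
       [-0.65097029, -0.45068406,  0.61083677,  0.79123678],
       [ 0.00974125,  0.79965625,  0.60037904,  0.87491278],
       [ 0.        ,  0.        ,  0.        ,  1.        ]])}
top {'fov_y': 52.76551488214222, 'cx': 256.9300068480179, 'cy': 183.84780875391368, 'T': array([[ 0.01582779,  0.99259145, -0.12046452,  0.38011731],
       [-0.99983837,  0.01468447, -0.0103728 , -0.0292926 ],
       [-0.008527  ,  0.12060923,  0.99266344,  1.12606282],
       [ 0.        ,  0.        ,  0.        ,  1.        ]])}
wrist {'fov_y': 71.73333408979605, 'cx': 253.6488884313723, 'cy': 189.29158104079727, 'hand_eye': array([[ 9.99999706e-01, -2.36527905e-04, -7.29076039e-04,
         6.72425785e-04],
       [-6.22026413e-04,  3.05361334e-01, -9.52236351e-01,
        -1.46200414e-01],
       [ 4.47862101e-04,  9.52236525e-01,  3.05361097e-01,
         7.96713459e-02],
       [ 0.00000000e+00,  0.00000000e+00,  0.00000000e+00,
         1.00000000e+00]])}
```

View pics/top0.png

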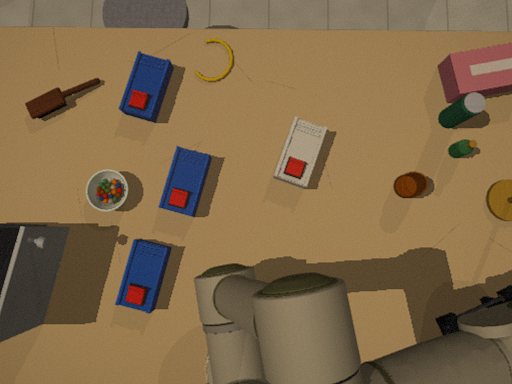

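View pics/side0.png

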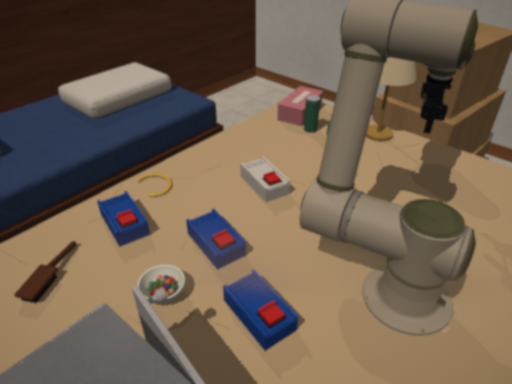

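View pics/wrist0.png

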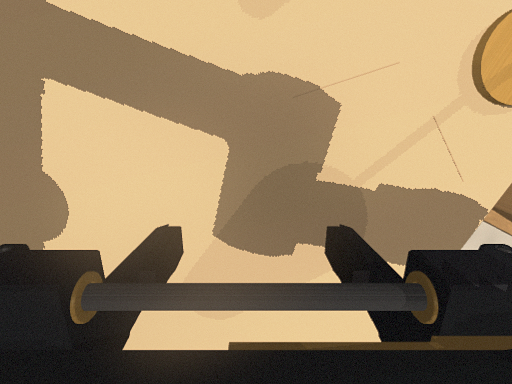

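The top view shows three blue cases with red tabs at about (140,100), (178,198) and (135,295). The white case's tab is at (296,167) and the jar at (409,185). The right-most blue case is the one at (178,198). The side view shows the same layout, with that tab at (224,239). Next I measure.

```bash
cat > h.py <<'E'
import cv2,numpy as np
from bench import arm,optics
from scipy.spatial.transform import Rotation as R
def ray(n,uv,T=None,p=None):
    p=p or optics.camera_params(n); T=p['T'] if T is None else T
    f=192/np.tan(np.radians(p['fov_y']/2))
    d=T[:3,:3]@np.array([(uv[0]-p['cx'])/f,-(uv[1]-p['cy'])/f,-1]); return T[:3,3],d
def onz(n,uv,z,T=None):
    o,d=ray(n,uv,T); return o+d*(z-o[2])/d[2]
def tri(a,b):
    (o1,d1),(o2,d2)=a,b
    t=np.linalg.lstsq(np.c_[d1,-d2],o2-o1,rcond=None)[0]
    p,q=o1+t[0]*d1,o2+t[1]*d2; return (p+q)/2,np.linalg.norm(p-q)
def red(im,s=130):
    h=cv2.cvtColor(im,cv2.COLOR_BGR2HSV); return ((((h[...,0]<6)|(h[...,0]>174))&(h[...,1]>200)&(h[...,2]>s))*255).astype(np.uint8)
E
python3 - <<'E'
from h import *
top=cv2.imread('pics/top0.png'); side=cv2.imread('pics/side0.png')
for n,im in(('top',top),('side',side)):
    for s in (130,190):
        m=red(im,s)
        k,l,st,c=cv2.connectedComponentsWithStats(m)
        for i in range(1,k):
            if st[i,4]>40:
                r=cv2.minAreaRect(np.argwhere(l==i)[:,::-1].astype(np.float32)); 
                print(n,s,c[i].round(1),st[i,4],onz(n,c[i],.065).round(4),[x.round(3).tolist() for x in [onz(n,q,.065)[:2] for q in cv2.boxPoints(r)]])
    h=cv2.cvtColor(im,cv2.COLOR_BGR2HSV)
    m=((abs(h[...,0].astype(int)-115)<12)&(h[...,1]>150)&(h[...,2]>50)).astype(np.uint8)
    k,l,st,c=cv2.connectedComponentsWithStats(m)
    for i in range(1,k):
        if st[i,4]>300:
            r=cv2.minAreaRect(np.argwhere(l==i)[:,::-1].astype(np.float32))
            print(n,'blue',c[i].round(1),st[i,4],[onz(n,q,.05)[:2].round(3).tolist() for q in cv2.boxPoints(r)])
print('jar',onz('top',(409,185),.085))
v=np.hstack([cv2.resize(top[130:230,150:250],(400,400),interpolation=0),cv2.resize(side[190:290,170:270],(400,400),interpolation=0)]);cv2.imwrite('pics/z.png',v)
E
```

```text
top 130 [137.6  98.9] 199 [0.7472 0.3251 0.065 ] [[0.732, 0.349], [0.774, 0.34], [0.763, 0.301], [0.722, 0.31]]
top 130 [294.7 166.7] 229 [ 0.5582 -0.1223  0.065 ] [[0.545, -0.096], [0.585, -0.109], [0.572, -0.149], [0.532, -0.136]]
top 130 [177.9 197.3] 231 [0.4684 0.199  0.065 ] [[0.453, 0.224], [0.495, 0.215], [0.484, 0.174], [0.443, 0.183]]
top 130 [134.8 294.7] 241 [0.2054 0.3039 0.065 ] [[0.19, 0.328], [0.23, 0.32], [0.221, 0.28], [0.181, 0.288]]
top blue [145.7  81.8] 1455 [[0.72, 0.383], [0.9, 0.335], [0.87, 0.244], [0.691, 0.293]]
top blue [185.7 177.7] 1577 [[0.444, 0.254], [0.616, 0.212], [0.59, 0.119], [0.419, 0.163]]
top blue [142.9 271.6] 1875 [[0.178, 0.36], [0.356, 0.318], [0.331, 0.224], [0.154, 0.267]]
side 130 [271.2 177.5] 71 [ 0.5542 -0.115   0.065 ] [[0.578, -0.111], [0.564, -0.151], [0.531, -0.123], [0.545, -0.085]]
side 130 [125.9 217.6] 119 [0.7437 0.3286 0.065 ] [[0.769, 0.34], [0.758, 0.299], [0.72, 0.316], [0.73, 0.355]]
side 130 [270.8 313. ] 246 [0.2035 0.3087 0.065 ] [[0.228, 0.321], [0.22, 0.278], [0.18, 0.294], [0.189, 0.336]]
side blue [120.4 212.6] 834 [[0.889, 0.333], [0.856, 0.218], [0.689, 0.299], [0.724, 0.399]]
side blue [208.6 224.1] 578 [[0.635, 0.189], [0.555, 0.083], [0.474, 0.154], [0.55, 0.252]]
side blue [261.1 316.4] 1859 [[0.338, 0.337], [0.334, 0.209], [0.139, 0.273], [0.154, 0.382]]
jar [ 0.50939508 -0.42892599  0.085     ]
```

View pics/z.png

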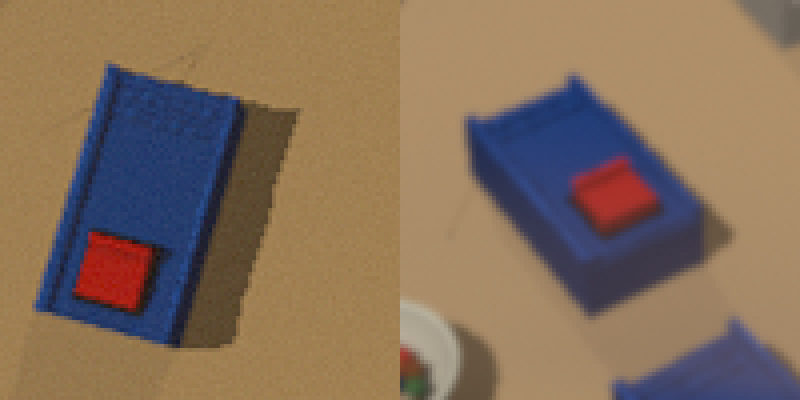

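Run:
```python
from h import *
print(tri(ray('top',(177.9,197.3)),ray('side',(224.2,239))))
s=arm.state(); M=R.from_euler('xyz',s['tcp_rot'],degrees=True)
tgt=np.array([.466,.199,.14]); 
print('shift',M.inv().apply(tgt-s['tool_pos'])/.05)
G=R.from_euler('xyz',[-90,0,77],degrees=True)
print('turn',(M.inv()*G).as_rotvec(degrees=True)/5)
```

```text
(array([0.46735986, 0.19904661, 0.05888225]), np.float64(0.0037012482972096725))
shift [-10.35103764   1.97801665  10.13208539]
turn [-1.37652556e-02 -2.86127194e+01 -1.19073101e-03]
```

Emit:
send_rows([
  [[-0.65,0,0.63],[0,-1.8,0],1],
  [[-1.3,0,1.27],[0,-3.6,0],1],
  [[-1.95,0,1.9],[0,-5.4,0],1],
  [[-2.6,0,2.53],[0,-7.2,0],1],
  [[-3.25,0,3.17],[0,-9,0],1],
  [[-3.9,0,3.8],[0,-10.8,0],1],
  [[-4.55,0,4.43],[0,-12.6,0],1],
  [[-5.2,0,5.07],[0,-14.4,0],1],
  [[-5.85,0,5.7],[0,-16.2,0],1],
  [[-6.5,0,6.33],[0,-18,0],1],
  [[-7.15,0,6.97],[0,-19.8,0],1],
  [[-7.8,0,7.6],[0,-21.6,0],1],
  [[-8.45,0.3,8.23],[0,-23.4,0],1],
  [[-9.1,0.7,8.87],[0,-25.2,0],1],
  [[-9.75,1.1,9.5],[0,-27,0],1],
  [[-10.35,1.5,10.13],[0,-28.6,0],1],
  [[-10.35,1.9,10.13],[0,-28.6,0],1],
  [[-10.35,1.9,10.13],[0,-28.6,0],1],
  [[-10.35,1.9,10.13],[0,-28.6,0],1],
], newtons=15)

```text
clock: 2.52
tool_pos: [0.4662, 0.1986, 0.1447]
tcp_rot: [-90.0, -0.1, 76.9]
contact_force: [-0.3, 0.4, -0.4]
opening: 0.0008
```

Run:
```python
from h import *
s=arm.state(); print({k:s[k] for k in('clock','q','tool_pos','tcp_rot','contact_force','opening')})
w=optics.snapshot('wrist');t=optics.snapshot('top');cv2.imwrite('pics/w1.png',w);cv2.imwrite('pics/t1.png',t)
T=np.eye(4);T[:3,:3]=R.from_euler('xyz',s['tcp_rot'],degrees=True).as_matrix();T[:3,3]=s['tool_pos'];T=T@optics.camera_params('wrist')['hand_eye']
k,l,st,c=cv2.connectedComponentsWithStats(red(w,90))
for i in range(1,k):
    if st[i,4]>200:
        r=cv2.minAreaRect(np.argwhere(l==i)[:,::-1].astype(np.float32))
        print(c[i],st[i],onz('wrist',c[i],.065,T),[(q.round().tolist(),onz('wrist',q,.065,T)[:2].round(4).tolist()) for q in cv2.boxPoints(r)])
```

```text
{'clock': 2.525, 'q': array([ 9.78611998e+00,  2.11463673e+01,  9.63474764e+01,  5.60193166e-02,
        6.24561213e+01, -6.71440384e+01]), 'tool_pos': array([0.46617254, 0.198641  , 0.14466895]), 'tcp_rot': array([-9.00267948e+01, -6.52209224e-02,  7.69042904e+01]), 'contact_force': array([-0.26629399,  0.42894292, -0.41922228]), 'opening': 0.000763757792954498}
```

View pics/w1.png

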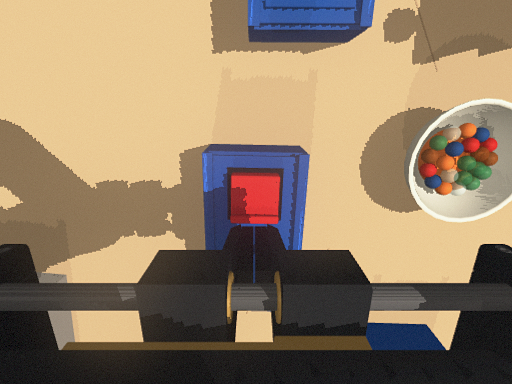

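The wrist view shows the case square to the picture, with the tab at about (255,198). The robot side is up in this view and the closed fingers are just beyond the tab. The red mask was too strict here, so I'm measuring again.

Run:
```python
from h import *
s=arm.state()
w=cv2.imread('pics/w1.png'); 
T=np.eye(4);T[:3,:3]=R.from_euler('xyz',s['tcp_rot'],degrees=True).as_matrix();T[:3,3]=s['tool_pos'];T=T@optics.camera_params('wrist')['hand_eye']
h=cv2.cvtColor(w,cv2.COLOR_BGR2HSV); print(h[198,255])
m=(((h[...,0]<8)|(h[...,0]>172))&(h[...,1]>140)&(h[...,2]>60)).astype(np.uint8)
k,l,st,c=cv2.connectedComponentsWithStats(m)
for i in range(1,k):
    if st[i,4]>300:
        r=cv2.minAreaRect(np.argwhere(l==i)[:,::-1].astype(np.float32))
        print(c[i],st[i],onz('wrist',c[i],.065,T),[(q.round().tolist(),onz('wrist',q,.065,T)[:2].round(4).tolist()) for q in cv2.boxPoints(r)])
    
print('tcp px check: tip');
p=optics.camera_params('wrist');f=192/np.tan(np.radians(p['fov_y']/2))
H=np.linalg.inv(p['hand_eye'])@np.array([0,0,0,1]); print(p['cx']+f*H[0]/-H[2],p['cy']-f*H[1]/-H[2])
# case outer edges
for q in[(203,152),(308,151),(205,240),(302,240)]: print(q,onz('wrist',q,.056,T)[:2])
cv2.imwrite('pics/w1z.png',cv2.resize(w[130:260,180:330],(750,650))[:600])
```

```text
[  0 192 231]
[478.32978723 144.40425532] [461 137  37  16 376] [0.464736  0.3943611 0.065    ] [([461.0, 152.0], [0.4681, 0.3801]), ([461.0, 137.0], [0.455, 0.38]), ([497.0, 137.0], [0.4619, 0.4095]), ([497.0, 152.0], [0.475, 0.4101])]
[254.71563011 197.67348609] [ 230  172   50   52 2444] [0.46847826 0.19885886 0.065     ] [([230.0, 222.0], [0.4871, 0.1708]), ([231.0, 172.0], [0.4403, 0.1841]), ([280.0, 173.0], [0.451, 0.2253]), ([278.0, 224.0], [0.4985, 0.2146])]
tcp px check: tip
254.11952464127506 238.14477093119785
(203, 152) [0.41921797 0.16309065]
(308, 151) [0.43947466 0.25417749]
(205, 240) [0.50376684 0.14024367]
(302, 240) [0.52552566 0.23376167]
```

View pics/w1z.png

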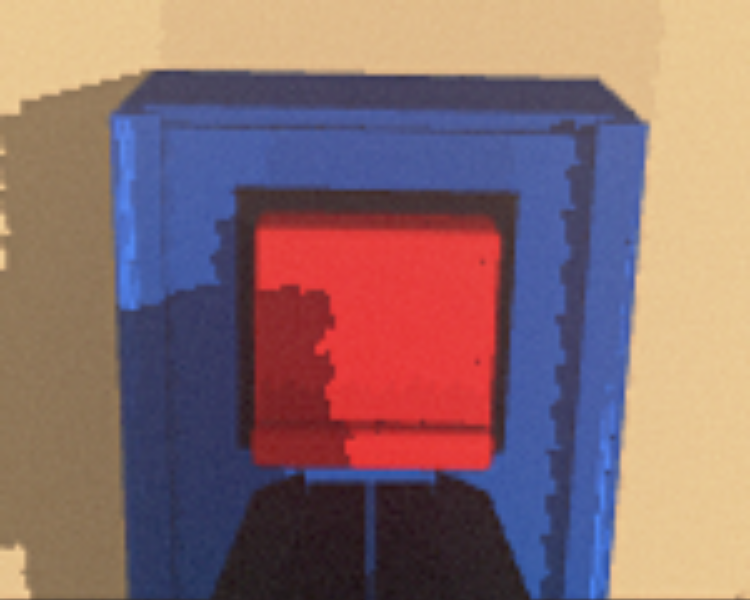

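Run:
```python
from h import *
s=arm.state()
T=np.eye(4);T[:3,:3]=R.from_euler('xyz',s['tcp_rot'],degrees=True).as_matrix();T[:3,3]=s['tool_pos'];T=T@optics.camera_params('wrist')['hand_eye']
for v in(175,215): print(onz('wrist',(254.9,v),.065,T))
a,b=[onz('wrist',(254.9,v),.065,T) for v in(175,215)]
c=(a+b)/2; print('pad',c,'len',np.linalg.norm(b-a))
d=np.array([np.cos(np.radians(13)),-np.sin(np.radians(13)),0])
print('tip edge', onz('wrist',(254,225.5),s['tool_pos'][2],T)-s['tool_pos'])
M=R.from_euler('xyz',s['tcp_rot'],degrees=True)
for off,z in((.004,.075),(.004,.059),(.1,.059)):
    print(off,M.inv().apply(c*[1,1,0]+d*off+[0,0,z]-s['tool_pos'])/.05)
```

```text
[0.44792573 0.20377385 0.065     ]
[0.48503513 0.19520783 0.065     ]
pad [0.46648043 0.19949084 0.065     ] len 0.03808522451438803
tip edge [-0.00832338  0.00185503  0.        ]
0.004 [ 0.01567037  1.39733204 -0.07789278]
0.004 [ 0.01518429  1.71733147 -0.07754112]
0.1 [ 0.01874049  1.71944684 -1.99753666]
```

Emit:
send_rows([
  [[0.01,0.7,-0.08],[0,0,0],1],
  [[0.01,1.3,-0.08],[0,0,0],1],
  [[0.01,1.5,-0.08],[0,0,0],1],
  [[0.01,1.6,-0.08],[0,0,0],1],
  [[0.01,1.66,-0.08],[0,0,0],1],
  [[0.01,1.72,-0.08],[0,0,0],1],
  [[0.01,1.72,-0.08],[0,0,0],1],
  [[0.01,1.72,-0.08],[0,0,0],1],
])

```text
clock: 3.62
tool_pos: [0.4709, 0.1983, 0.0595]
tcp_rot: [-90.1, -0.1, 76.9]
contact_force: [-1.0, -2.4, 5.2]
opening: 0.0005
```

Emit:
send_rows([
  [[0,0.02,-0.06],[0,0,0],1],
  [[0,0.02,-0.16],[0,0,0],1],
  [[0,0.02,-0.28],[0,0,0],1],
  [[0,0.02,-0.4],[0,0,0],1],
  [[0,0.02,-0.52],[0,0,0],1],
  [[0,0.02,-0.64],[0,0,0],1],
  [[0,0.02,-0.64],[0,0,0],1],
])

```text
clock: 4.5
tool_pos: [0.503, 0.1906, 0.0593]
tcp_rot: [-90.2, -0.1, 76.9]
contact_force: [-0.2, -4.1, 4.8]
opening: 0.0001
```

Run:
```python
from h import *
w=optics.snapshot('wrist');t=optics.snapshot('top')
cv2.imwrite('pics/c2.png',np.hstack([w[:,150:400],cv2.resize(t[100:260,100:350],(600,384))[:,:540]]))
```

```text
(no output)
```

View pics/c2.png

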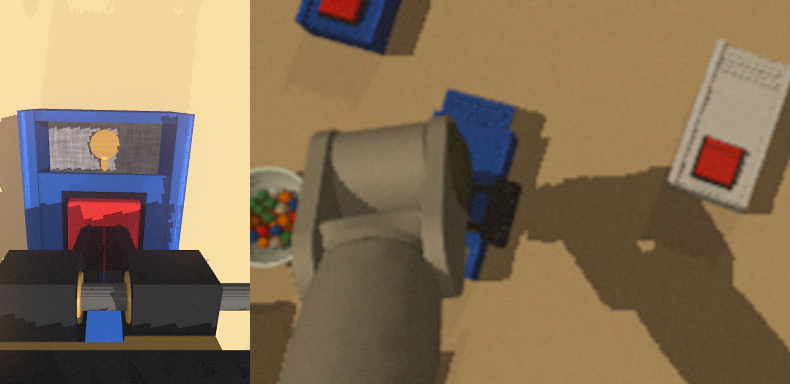

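The cover is opening and the key is now visible, with the tab held down under the fingers. I'll continue the slide.

Emit:
send_rows([
  [[-0.01,0.02,-0.12],[0,0,0],1],
  [[-0.02,0.02,-0.26],[0,0,0],1],
  [[-0.02,0.02,-0.4],[0,0,0],1],
  [[-0.02,0.02,-0.54],[0,0,0],1],
  [[-0.02,0.02,-0.68],[0,0,0],1],
  [[-0.02,0.02,-0.82],[0,0,0],1],
  [[-0.02,0.02,-0.95],[0,0,0],1],
  [[-0.02,0.02,-1.06],[0,0,0],1],
  [[-0.02,0.02,-1.14],[0,0,0],1],
  [[-0.02,0.02,-1.14],[0,0,0],1],
])

```text
clock: 5.85
tool_pos: [0.5588, 0.1766, 0.0593]
tcp_rot: [-90.3, -0.1, 76.9]
contact_force: [-0.9, -2.8, 5.7]
opening: 0.0007
```

Emit:
send_rows([
  [[0,-0.1,0],[0,0,0],1],
  [[0,-0.3,0],[0,0,0],1],
  [[0,-0.7,0],[0,0,0],1],
  [[0,-1.4,0],[0,0,0],1],
  [[0,-2.2,0],[0,0,0],1],
  [[0,-2.8,0],[0,0,0],1],
  [[0,-2.8,0],[0,0,0],1],
])

```text
clock: 6.72
tool_pos: [0.5587, 0.1768, 0.2016]
tcp_rot: [-90.6, -0.2, 76.9]
contact_force: [-0.2, -0.1, 0.2]
opening: 0.0005
```

Run:
```python
from h import *
s=arm.state();print(s['tool_pos'],s['contact_force'],s['clock'])
w=optics.snapshot('wrist');sd=optics.snapshot('side');t=optics.snapshot('top')
cv2.imwrite('pics/c3.png',np.hstack([w[:,100:400],sd[:,:490]]));cv2.imwrite('pics/t3.png',t)
T=np.eye(4);T[:3,:3]=R.from_euler('xyz',s['tcp_rot'],degrees=True).as_matrix();T[:3,3]=s['tool_pos'];T=T@optics.camera_params('wrist')['hand_eye']
def cc(n,im):
    h=cv2.cvtColor(im,cv2.COLOR_BGR2HSV)
    m=(((h[...,0]<8)|(h[...,0]>172))&(h[...,1]>140)&(h[...,2]>60)).astype(np.uint8)
    k,l,st,c=cv2.connectedComponentsWithStats(m)
    for i in range(1,k):
        if st[i,4]>80: print(n,c[i],st[i,4],onz(n,c[i],.065,T if n=='wrist' else None))
cc('wrist',w);cc('side',sd);cc('top',t)
```

```text
[0.55868296 0.17675924 0.20164171] [-0.18090083 -0.08633307  0.20030643] 6.725
wrist [459.03095975  45.56965944] 323 [0.47612309 0.39643078 0.065     ]
wrist [413.54494382  72.62359551] 178 [0.49039114 0.35326506 0.065     ]
wrist [252.55582524 174.95145631] 1648 [0.55553533 0.17635092 0.065     ]
wrist [ 16.26792453 229.06886792] 1060 [ 0.55663218 -0.1087071   0.065     ]
wrist [398.22666667 276.72666667] 450 [0.72609324 0.32466524 0.065     ]
side [271.47761194 177.79850746] 134 [ 0.55213375 -0.11421841  0.065     ]
side [126.2038835  218.23786408] 206 [0.74065598 0.32964814 0.065     ]
side [207.33663366 221.63366337] 202 [0.55001251 0.18268972 0.065     ]
side [270.90414508 313.51813472] 386 [0.20259359 0.30963654 0.065     ]
top [137.94422311  98.93227092] 251 [0.7471923  0.32411777 0.065     ]
top [294.87644788 166.8030888 ] 259 [ 0.55806351 -0.12270719  0.065     ]
```

View pics/c3.png

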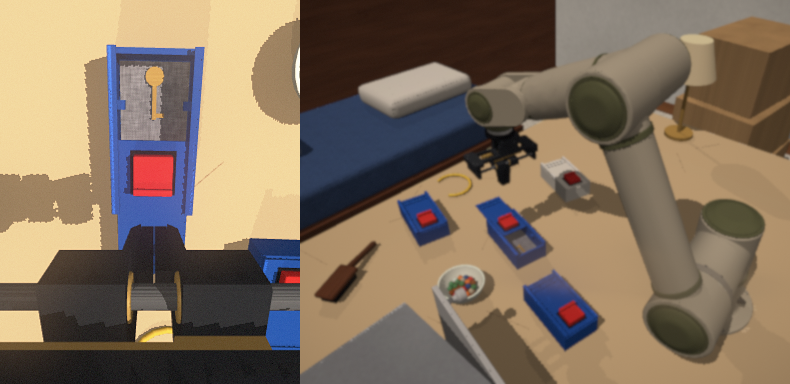

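View pics/t3.png

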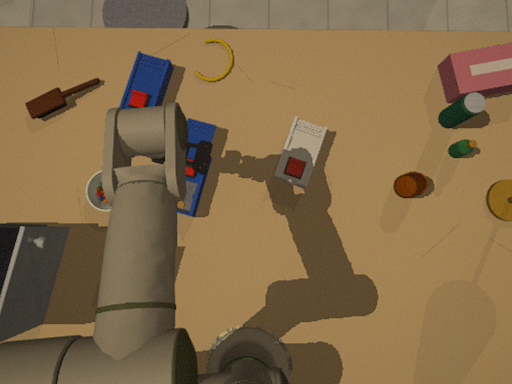

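The cover is open and the key is in view. The tab centre moved from (0.468, 0.199) to (0.556, 0.176), which is about 90 mm. The white tab (295,167) and the jar (409,185) have not moved, and the gripper is clear at z = 0.20.

```bash
python3 -c "
from bench import arm
print(arm.sign_off())"
```

```text
the job is handed in; nothing more can be done
None
```

The blue case is open: I pressed the red tab of the right-most blue case down about 5.5 mm with the closed fingertips. Keeping it down, I pushed the cover along its rails, then lifted clear and handed the job in at about 7 s of the 32 s allowed.

- **Cover:** In the wrist camera, the tab centre had moved about 90 mm from its position before pressing, and the key is visible inside the open case.
- **Bystanders:** The white case's tab is within 1 mm of its first position in the top view. The amber jar stands where it was.
- **Contact:** With the arm lifted clear, the measured force was about 0.3 N. While pressing, the largest force at any step's end was about 6 N.
- **Disagreements:**
  - The side camera's tab positions differed from the top and wrist cameras' by 3 to 10 mm.
  - My two-camera height for the tab came out at 59 mm instead of 65 mm.
  - A sideways force of up to 4 N appeared during the slide.

None of these affected the result.

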